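Dry-fit the railing finials on their post stubs

ROBOT

A 7-joint arm with a two-finger parallel gripper is mounted at the origin on the work surface. World frame = base frame: x ahead of the robot, y to its left, z up, the work surface at z = 0. Lengths are in m, angles in degrees, forces in N, time in s.
With the tool pointing down it reaches from about 0.35 to 0.9 m from the base axis. Payload 7.2 kg.
Tool frame: the origin (TCP) lies between the finger pads; the fingertips stand 17 mm ahead of it and the grasp point (between the pads) lies 2 mm behind it (robot.tips_ahead is the distance from the TCP to the fingertips, in m); z points along the fingers, y is the direction in which the jaws open and shut (so a half turn about z gives the same grasp; the last joint's range is limited). The gripper opens to 88 mm and grips with 3 to 60 N. Pads are 20 mm wide; open, the fingers measure 115 mm over their backs; the gripper's body (75 mm by 178 mm) begins 61 mm behind the grasp point.
Start: joints at [72.067, 23.554, -0.728, 91.456, 0.321, 64.991, -4.71], TCP at [0.151, -0.606, 0.24] pointing down, gripper open.
Joint ranges: [-169.25, 169.25], [-16.82, 113.86], [-84.01, 82.57], [7.8, 145.47], [-59.2, 239.2], [7.22, 106.19], [-163.78, 163.78]. Speed limits (degrees/s): [136.94, 136.94, 172.46, 172.46, 180, 180, 180].

INTERFACE

Orientations are given as a 3x3 rotation matrix whose columns are the frame's x, y, z axes.
In Python, from station import robot, viewer gives the robot as it stands.
- The arm moves only by the tool drive_tool, never from a script. Its argument "commands" is one flat list of numbers, 7 for each row, row after row: the closure, from 0 (fully open) to 1 (shut), then the shift along the tool's x, y, z as a fraction of full scale, then the turn, a rotation vector about the tool's x, y, z as a fraction of full scale. A call has exactly 8 rows; each row is the pose to reach, as a shift and turn from the pose measured when the call began, along the tool's axes at that moment; what a row does not reach only later rows make up. Full scale, the value 1, is 0.8 m for a shift and pi/4 rad for a turn. A row lasts 1/12 s, in which the tool goes at most 41.7 mm and 7.16 degrees, less where a joint would pass 70% of its speed; a pose out of reach is approached as far as the arm can. A call with a number of a shift or a turn outside -1 to 1 is refused whole. A call with a gripper value outside its range is refused whole. The fingers move at their own pace and stop on an object; the grip force is fixed at half the most. Time passes only in rows, so rows that repeat a pose let the fingers close, or fill a call up. It gives the time, the measured TCP pose, the force and the opening at its end, in the units of the state.
- robot.sense(): the state, without advancing time (a new reading comes with each control period).
- viewer.camera(name): name is "scene" or "top" or "wrist"; returns a dict with "color" (480x640x3 uint8, blue, green, red), "depth" (480x640 float32, m along the optical axis (not along the pixel's ray), 0 where there is no reading), "fovy" (degrees; the focal length in pixels is half the picture's height over the tangent of half this angle, whatever the lens; pixels are square), "cx", "cy" (the principal point, pixels), "position" and "orientation" of the camera in the world. Camera axes: x right, y up, looking along -z (the intrinsics and any distortion apply to the point x, -y, -z); pixel columns grow to the right and rows downward; lengths in m; the calibration is good to about 2 mm. A picture is of the moment at which its call begins.
- robot.close_job(): hands the job in, once; it reports no verdict.
The state is a dict: "time": time; "q": joint angles; "qvel": joint speeds; "joint_torque": joint torques, N m; "eef_pos": TCP position; "orientation": TCP orientation; "ft_force": force on the tool from outside, world axes, zero at the start; "wrist_torque": the same for the moment, N m; "width": finger opening in m.
Only numpy, scipy, OpenCV 4.12 (cv2) and the standard library are available. Lean on these libraries where they do the work, as an engineer would, in place of code of your own. Each camera call takes 0.05 s, during which the arm holds its last target. There are 200 camera calls.

TASK

Before the railing posts are tack-welded, set each of the four finials down gently, without dropping it, on the post stub that fits it: the big steel ball in the mouth of the wide pipe, the small brass ball in the mouth of the slim pipe, the copper pyramid cap on the square tube and the grey ridge cap on the oblong tube. The balls must rest there without rolling, and the caps must sit fully down and level with their sides in line with the tube's. Leave the rivet tin and the tape measure standing where they are.

Things in the scene. Friction and masses are not known exactly. Their poses are not given: they have to be found in the camera images.
- big_ball_center (a point): Centre of the big hollow finial ball, bright polished steel, 60 mm in diameter, 0.2 to 0.3 kg, free to roll. At the start it sits on a loose dark hex nut (46 mm across, 24 mm high), its centre 50 mm above the bench. It belongs on the wide round pipe.
- small_ball_center (a point): Centre of the small finial ball, brass, 40 mm in diameter, 0.13 to 0.21 kg, free to roll. At the start it sits on a loose dark hex nut (30 mm across, 16 mm high), its centre 33 mm above the bench. It belongs on the slim round pipe.
- pyramid_cap_center (a point): Copper pyramid cap: square spigot 34 x 34 mm, 15 mm long, below; a square band 60 x 60 mm, 12 mm high, upright sides (grasp here); a pyramid 22 mm high. 49 mm tall, 0.28-0.46 kg. Starts standing on its spigot on the bench. x, y along the sides. The point is on the axis half-way up the band, 21 mm above the spigot's foot, 6 mm above the band's underside; z up. 
- ridge_cap_center (a point): Light grey ridge cap: oblong spigot 44 x 24 mm, 15 mm long, below; a band 70 x 50 mm, 12 mm high, upright sides (grasp here, across the 50 mm); a hipped roof 22 mm high. 49 mm tall, 0.28-0.46 kg. Starts standing on its spigot on the bench. x along the 70 mm. The point is on the axis half-way up the band, 21 mm above the spigot's foot, 6 mm above the band's underside; z up. 
- wide_pipe_mouth (a point): Post stub of wide round pipe, 48 mm outside, 42 mm bore, on a round flange 92 mm across and 8 mm thick with four bolt heads. Fixed to the bench, 90 mm tall over all, red-oxide primer. The point is the centre of the open top rim, 90 mm above the bench; z up. The big ball settles into the mouth and stops rolling, its centre then 21 mm above the rim.
- slim_pipe_mouth (a point): Post stub of slim round pipe, 34 mm outside, 27 mm bore, on a round flange 80 mm across and 8 mm thick with four bolt heads. Fixed to the bench, 90 mm tall over all, red-oxide primer. The point is the centre of the open top rim, 90 mm above the bench; z up. The small ball settles into the mouth and stops rolling, its centre then 15 mm above the rim.
- square_tube_mouth (a point): Post stub of square tube, 50 x 50 mm outside, 44 x 44 mm inside, on a square plate 90 x 90 mm and 8 mm thick with four bolt heads. Fixed to the bench, 90 mm tall over all, red-oxide primer. The point is the centre of the open top rim, 90 mm above the bench; z up. x and y run along the sides. When the pyramid cap is home its spigot is in the tube, its band rests on the rim and its point lies 6 mm above this one.
- oblong_tube_mouth (a point): Post stub of oblong tube, 60 x 40 mm outside, 54 x 34 mm inside, on a plate 100 x 80 mm and 8 mm thick with four bolt heads. Fixed to the bench, 90 mm tall over all, red-oxide primer. The point is the centre of the open top rim, 90 mm above the bench; z up. x runs along the 60 mm. When the ridge cap is home its spigot is in the tube, its band rests on the rim and its point lies 6 mm above this one.
- rivet_tin_center (a point): A round blue open tin of rivets, 62 mm across, 40 mm high, standing loose among the parts; the point is its middle, 20 mm up; z up. To be left alone.
- tape_measure_center (a point): A yellow tape measure, 68 x 38 mm, 62 mm high, standing loose among the parts; the point is its middle, 31 mm up; z up. To be left alone.
There are look-alikes about, which are no part of the job. Of the things that look like the part that bears rivet_tin_center, take the one that is farthest to the robot's left at the start. What is shaped like the part that bears big_ball_center but turquoise is not meant.

How it is judged:
By the outcome, as a careful person would: the job done as asked, in the order asked, and still so for the second after the job is handed in, with the robot touching nothing.
It also fails if it takes over 112 s, if anything falls off the work surface, if the arm or the gripper's body presses on something with over 40 N, if the wrist force passes 120 N, or if a joint passes its speed limit or range.

## Working session

There is one attempt and no reset: what is moved stays moved. The work goes in short steps, Python scripts to look and compute and a tool call to move; the robot and the scene stay as the last step left them, time stands still between calls to the robot, and variables do not carry over. Pictures are saved under pics/ and viewed, about 12 in all and at most 16, crops included, and the job is handed in when it is done.

Besides the shell and the picture viewer there is one more tool, called after "Call:" as a command line: name --argument value ..., lists and objects as JSON in quotes. drive_tool: Moves the arm, as the interface text tells. Its arguments: {"type":"object","properties":{"commands":{"type":"array"}},"required":["commands"]}

```bash
mkdir -p pics; ls; cat > h.py <<'E'
import numpy as np, cv2, json
from station import robot, viewer
def snap(n,f=None):
    c=viewer.camera(n)
    if f: cv2.imwrite('pics/'+f,c['color'])
    np.savez('last_%s.npz'%n,**c)
    return c
def load(n): return {k:v for k,v in np.load('last_%s.npz'%n,allow_pickle=True).items()}
def foc(c): return 240/np.tan(np.radians(float(c['fovy']))/2)
def ray(c,u,v):
    d=np.array([(u-c['cx'])/foc(c),-(v-c['cy'])/foc(c),-1.0])
    return np.array(c['orientation'])@d
def onz(c,u,v,z):
    d=ray(c,u,v);p=np.array(c['position']);return p+d*(z-p[2])/d[2]
def cloud(c):
    v,u=np.mgrid[0:480,0:640];D=c['depth'];f=foc(c)
    P=np.stack([(u-c['cx'])/f*D,-(v-c['cy'])/f*D,-D],-1)
    return P@np.array(c['orientation']).T+np.array(c['position'])
E
python3 - <<'E'
from h import *
for n in('top','scene'):
    c=snap(n,n+'0.png');print(n,{k:v for k,v in c.items() if k not in('color','depth')},(c['depth']>0).mean())
s=robot.sense();print(s)
E
```

```text
pics
top {'fovy': 55.11032026514327, 'cx': 322.3065555357521, 'cy': 237.29238354121682, 'position': array([0.34176991, 0.05320735, 1.28865361]), 'orientation': array([[ 0.0067432 ,  0.98654382, -0.16335795],
       [-0.99980678,  0.00966795,  0.01711554],
       [ 0.01846457,  0.16321097,  0.98641839]])} 0.995966796875
scene {'fovy': 51.63128249611267, 'cx': 315.08747040648365, 'cy': 233.21154925419088, 'position': array([ 1.01663723, -0.31909926,  0.9567332 ]), 'orientation': array([[ 0.62688072, -0.63360162,  0.45339779],
       [ 0.7790167 ,  0.51899033, -0.35182668],
       [-0.01239112,  0.57375781,  0.81893128]])} 0.9959244791666667
{'time': 0.1, 'q': array([72.06392088, 23.59582574, -0.72839231, 91.49759144,  0.32056082,
       64.99052384, -4.70941381]), 'qvel': array([-0.07885446, -0.03158448,  0.00441576, -0.14194573,  0.08806081,
       -0.00487266,  0.01410477]), 'joint_torque': array([ 2.91153112e-03, -5.89084911e+01,  6.43786099e-01, -2.91707414e+01,
       -5.38437255e-02,  1.45596880e-02,  5.43550459e-05]), 'eef_pos': array([ 0.15136803, -0.60595991,  0.23890076]), 'orientation': array([[ 9.70168462e-01,  2.42431356e-01, -4.38607955e-04],
       [ 2.42431733e-01, -9.70167513e-01,  1.36055732e-03],
       [-9.56814328e-05, -1.42630229e-03, -9.99998978e-01]]), 'ft_force': array([-0.39497619, -0.49333192,  0.47299511]), 'wrist_torque': array([ 0.03066713,  0.02022145, -0.01813038]), 'width': 0.08769084010191774}
```

View pics/top0.png

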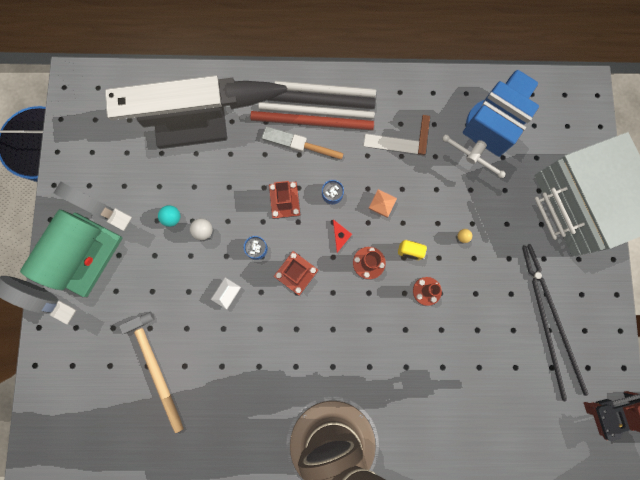

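View pics/scene0.png

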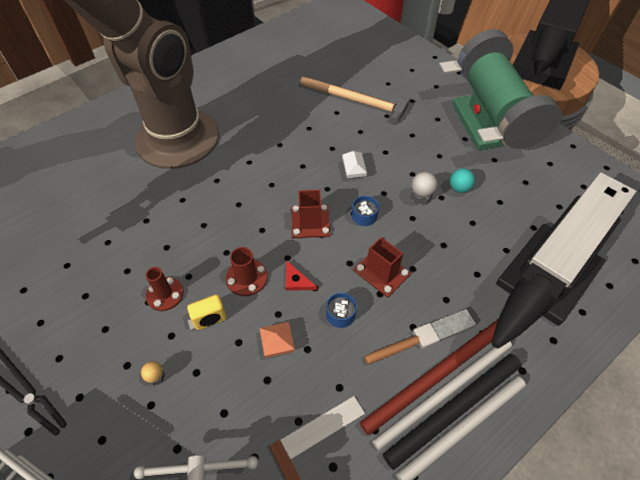

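Top view: big steel ball (201,230), with a turquoise look-alike at (169,215). The small ball is at (465,236), the pyramid cap at (383,203) and the grey ridge cap at (226,293). Posts are at (285,198), (297,272), (369,262) wide and (427,291) slim. The tape is at (414,250). Tins are at (256,248) and (333,191); the left one is the one named, and I'll leave both alone.

```bash
python3 - <<'E'
from h import *
seeds=dict(big=(201,230,.05),small=(465,236,.033),pyr=(383,203,.03),ridge=(226,293,.03),A=(285,198,.05),B=(297,272,.05),wide=(369,262,.05),slim=(427,291,.05),tape=(414,250,.06),tinL=(256,248,.04),tinR=(333,191,.04),turq=(169,215,.05))
C={n:load(n) for n in('top','scene')};W={n:cloud(C[n]) for n in C}
print('bench z',[np.median(W[n][200:300,200:400,2]) for n in W])
for k,(u,v,z) in seeds.items():
    p=onz(C['top'],u,v,z)
    for n in C:
        Q=W[n].reshape(-1,3);Q=Q[(np.hypot(Q[:,0]-p[0],Q[:,1]-p[1])<.048)&(Q[:,2]>.012)&(Q[:,2]<.13)]
        if k in('A','B','wide','slim'): S=Q[Q[:,2]>.084]
        elif k in('pyr','ridge'): S=Q[(Q[:,2]>.02)]
        else: S=Q
        r=cv2.minAreaRect((S[:,:2]*1000).astype(np.float32))
        extra=''
        if k in('big','small','turq'):
            R={'big':.03,'small':.02,'turq':.03}[k]; T=Q[Q[:,2]>(.04 if R==.03 else .025)]
            A=np.c_[2*T,np.ones(len(T))];x=np.linalg.lstsq(A,(T**2).sum(1),rcond=None)[0]
            extra=('sph',x[:3].round(4),np.sqrt(x[3]+x[:3]@x[:3]).round(4))
        print(k,n,len(S),'c',np.round(r[0],1),'wh',np.round(r[1],1),'a',round(r[2],1),'zmax',np.percentile(Q[:,2],99).round(4),extra)
t=C['top']['color'][170:320,180:480];cv2.imwrite('pics/crop1.png',cv2.resize(t,(800,400),interpolation=cv2.INTER_CUBIC))
E
```

```text
bench z [np.float64(0.0006597922638360565), np.float64(0.001257737001849224)]
big top 404 c [564.9 361.5] wh [54.8 55.9] a 4.3 zmax 0.0818 ('sph', array([0.5659, 0.3622, 0.0522]), np.float64(0.0283))
big scene 620 c [572.1 356.8] wh [58.5 53.4] a 35.7 zmax 0.0807 ('sph', array([0.5691, 0.3609, 0.0515]), np.float64(0.0285))
small top 171 c [ 557.3 -363.9] wh [39.2 38. ] a 32.6 zmax 0.057 ('sph', array([ 0.5578, -0.3638,  0.0358]), np.float64(0.0179))
small scene 393 c [ 561.5 -365.1] wh [37.4 38.2] a 34.9 zmax 0.0545 ('sph', array([ 0.5601, -0.3655,  0.0349]), np.float64(0.0189))
pyr top 444 c [ 651.  -138.7] wh [59.  61.8] a 63.6 zmax 0.0485 
pyr scene 881 c [ 652.7 -139.2] wh [59.9 63.4] a 63.8 zmax 0.0483 
ridge top 489 c [394.8 293.1] wh [50.6 70.1] a 58.6 zmax 0.051 
ridge scene 474 c [399.  291.2] wh [50.6 72. ] a 58.5 zmax 0.0506 
A top 96 c [661.5 140.4] wh [62.1 39.9] a 7.0 zmax 0.0936 
A scene 217 c [664.8 139.3] wh [61.6 42.7] a 6.0 zmax 0.092 
B top 93 c [453.1 104. ] wh [50.4 49.7] a 53.5 zmax 0.0935 
B scene 156 c [456.5 103.1] wh [49.4 55.5] a 52.4 zmax 0.0927 
wide top
[... 198 characters left out ...]
ne 115 c [ 408.1 -262.8] wh [32.3 34.1] a 73.4 zmax 0.0924 
tape top 426 c [ 517.3 -216.4] wh [69.1 42.6] a 75.1 zmax 0.0659 
tape scene 909 c [ 518.3 -219.5] wh [72.8 43.8] a 73.6 zmax 0.0653 
tinL top 422 c [520.4 215.6] wh [60.2 61.1] a 88.5 zmax 0.0425 
tinL scene 608 c [523.2 214.6] wh [61.4 64.1] a 66.9 zmax 0.0419 
tinR top 415 c [682.    3.7] wh [61.5 59.5] a 1.6 zmax 0.043 
tinR scene 804 c [685.1   2.1] wh [60.  62.5] a 55.2 zmax 0.0423 
turq top 382 c [605.2 455.8] wh [55.5 57.4] a 77.5 zmax 0.0619 ('sph', array([0.6062, 0.4573, 0.034 ]), np.float64(0.0271))
turq scene 483 c [611.6 451.3] wh [52.9 54.7] a 89.2 zmax 0.061 ('sph', array([0.6097, 0.4555, 0.0339]), np.float64(0.0268))
```

View pics/crop1.png

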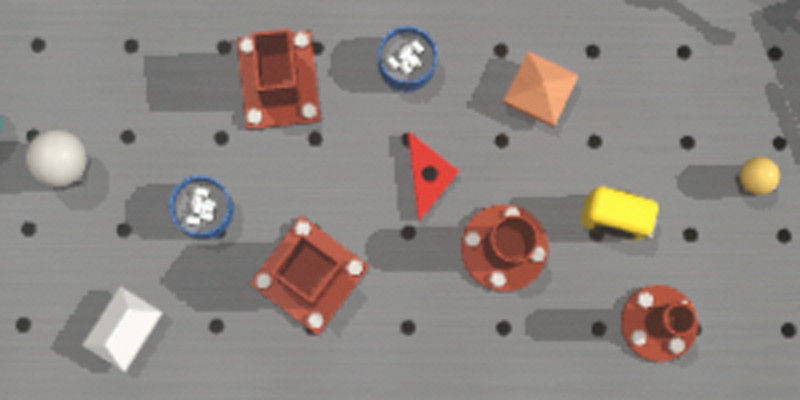

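The crop confirms the left tin is at (205,207) and the other at (407,58). The bright steel ball at (57,158) sits on its nut; turquoise is excluded. Post A, at about (276,80), is the oblong tube and post B, at about (308,272), is the square one. I'll set out with the averaged top and scene positions.

```bash
cat >> h.py <<'E'
from scipy.spatial.transform import Rotation as Ro
def plan(x,y,z,yaw):
    """shift/turn fractions to reach TCP xyz with jaw axis (tool y) at yaw deg, tool straight down"""
    s=robot.sense();R=np.array(s['orientation']);a=np.radians(yaw)
    Y=np.array([np.cos(a),np.sin(a),0]);Z=np.array([0,0,-1.]);T=np.c_[np.cross(Y,Z),Y,Z]
    d=R.T@(np.array([x,y,z])-s['eef_pos'])/.8
    r=Ro.from_matrix(R.T@T).as_rotvec()/(np.pi/4)
    print('t',round(s['time'],2),'pos',s['eef_pos'].round(4),'yaw',np.degrees(np.arctan2(R[1,1],R[0,1])).round(1),'q7',s['q'][6].round(1),'w',round(s['width'],4),'F',s['ft_force'].round(1))
    print('shift',d.round(4),'turn',r.round(4),'rows',np.ceil(max(np.linalg.norm(d)*800/41.7,np.linalg.norm(r)*45/7.16)))
E
python3 -c "
from h import *
plan(.5,-.12,.26,-45)"
```

```text
t 0.1 pos [ 0.1514 -0.606   0.2389] yaw -76.0 q7 -4.7 w 0.0877 F [-0.4 -0.5  0.5]
shift [ 0.5701 -0.4837 -0.0257] turn [-1.800e-03 -4.000e-04 -6.882e-01] rows 15.0
```

Call:
drive_tool --commands '[0,0.04,-0.034,-0.02,0,0,-0.1,0,0.08,-0.068,-0.026,0,0,-0.2,0,0.12,-0.102,-0.026,0,0,-0.3,0,0.155,-0.132,-0.026,0,0,-0.4,0,0.19,-0.162,-0.026,0,0,-0.5,0,0.23,-0.195,-0.026,0,0,-0.6,0,0.27,-0.228,-0.026,0,0,-0.65,0,0.305,-0.258,-0.026,0,0,-0.688]'

```text
time: 0.77
eef_pos: [0.3391, -0.3442, 0.2599]
orientation: [[0.705, 0.709, -0.0], [0.709, -0.705, 0.002], [0.001, -0.001, -1.0]]
ft_force: [0.8, 0.1, 0.0]
width: 0.0879
```

```bash
python3 -c "
from h import *
plan(.52,.05,.25,-23);plan(.5675,.3615,.15,-23)"
```

```text
t 0.77 pos [ 0.3391 -0.3442  0.2599] yaw -44.8 q7 -8.0 w 0.0879 F [0.8 0.1 0. ]
shift [ 0.5089 -0.1871  0.0131] turn [-0.0015 -0.0013 -0.4852] rows 11.0
t 0.77 pos [ 0.3391 -0.3442  0.2599] yaw -44.8 q7 -8.0 w 0.0879 F [0.8 0.1 0. ]
shift [ 0.8268 -0.4193  0.1386] turn [-0.0015 -0.0013 -0.4852] rows 18.0
```

Call:
drive_tool --commands '[0,0.045,-0.018,0,0,0,-0.1,0,0.09,-0.038,0,0,0,-0.2,0,0.135,-0.06,0,0,0,-0.3,0,0.18,-0.083,0,0,0,-0.4,0,0.225,-0.105,0,0,0,-0.48,0,0.27,-0.13,0,0,0,-0.485,0,0.315,-0.15,0,0,0,-0.485,0,0.36,-0.175,0,0,0,-0.485]'

```text
time: 1.43
eef_pos: [0.4431, -0.0398, 0.2604]
orientation: [[0.391, 0.92, -0.0], [0.92, -0.391, 0.001], [0.001, -0.001, -1.0]]
ft_force: [1.1, -0.1, 0.4]
width: 0.0879
```

```bash
python3 -c "
from h import *
plan(.5675,.3615,.2,-23)"
```

```text
t 1.43 pos [ 0.4431 -0.0398  0.2604] yaw -23.0 q7 -28.5 w 0.0879 F [ 1.1 -0.1  0.4]
shift [ 0.5224 -0.0532  0.076 ] turn [-0.0007 -0.0012 -0.001 ] rows 11.0
```

Call:
drive_tool --commands '[0,0.045,-0.004,0,0,0,0,0,0.09,-0.008,0,0,0,0,0,0.14,-0.013,0,0,0,0,0,0.19,-0.018,0,0,0,0,0,0.24,-0.024,0,0,0,0,0,0.29,-0.03,0,0,0,0,0,0.34,-0.036,0,0,0,0,0,0.38,-0.04,0,0,0,0]'

```text
time: 2.1
eef_pos: [0.5325, 0.2555, 0.2602]
orientation: [[0.39, 0.921, -0.001], [0.921, -0.39, 0.002], [0.001, -0.001, -1.0]]
ft_force: [-0.4, 0.9, -0.3]
width: 0.0881
```

```bash
python3 -c "
from h import *
plan(.5675,.3615,.2,-23)"
```

```text
t 2.1 pos [0.5325 0.2555 0.2602] yaw -23.0 q7 -67.4 w 0.0881 F [-0.4  0.9 -0.3]
shift [ 0.1389 -0.0114  0.0755] turn [-0.0019 -0.0017  0.0004] rows 4.0
```

Call:
drive_tool --commands '[0,0.035,-0.003,0,0,0,0,0,0.07,-0.006,0.01,-0.002,-0.002,0,0,0.11,-0.009,0.025,-0.002,-0.002,0,0,0.139,-0.011,0.045,-0.002,-0.002,0,0,0.139,-0.011,0.065,-0.002,-0.002,0,0,0.139,-0.011,0.075,-0.002,-0.002,0,0,0.139,-0.011,0.0755,-0.002,-0.002,0,0,0.139,-0.011,0.0755,-0.002,-0.002,0]'

```text
time: 2.77
eef_pos: [0.5679, 0.3604, 0.1997]
orientation: [[0.391, 0.92, -0.001], [0.92, -0.391, -0.001], [-0.002, -0.0, -1.0]]
ft_force: [-0.7, 0.3, 0.4]
width: 0.088
```

```bash
python3 - <<'E'
from h import *
plan(.5675,.3615,.053,-23)
c=snap('wrist','w1.png');W=cloud(c).reshape(-1,3)
print(c['position'],c['orientation'].round(3).tolist(),c['fovy'])
T=W[(np.hypot(W[:,0]-.5675,W[:,1]-.3615)<.04)&(W[:,2]>.045)&(W[:,2]<.1)]
A=np.c_[2*T,np.ones(len(T))];x=np.linalg.lstsq(A,(T**2).sum(1),rcond=None)[0]
print(len(T),x[:3],np.sqrt(x[3]+x[:3]@x[:3]))
E
```

```text
t 2.77 pos [0.5679 0.3604 0.1997] yaw -23.0 q7 -76.5 w 0.088 F [-0.7  0.3  0.4]
shift [ 0.0014 -0.0009  0.1834] turn [-0.0002  0.002  -0.0007] rows 4.0
[0.60169603 0.43680826 0.34566959] [[0.92, 0.373, 0.119], [-0.391, 0.878, 0.277], [-0.002, -0.301, 0.954]] 60.44739788793673
5091 [0.56853508 0.36227459 0.05097482] 0.029559922153078802
```

View pics/w1.png

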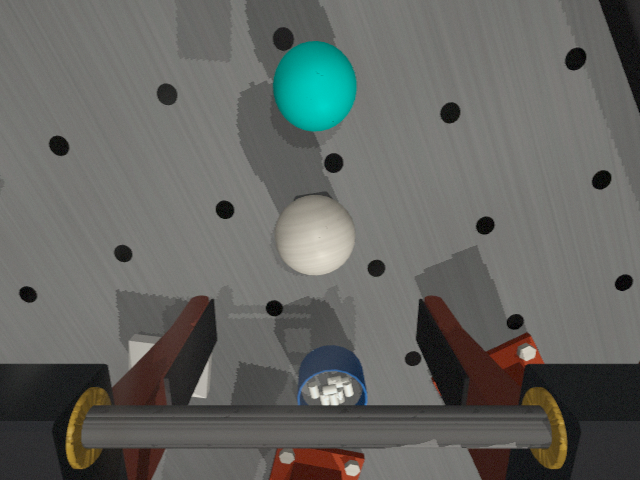

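Wrist view: the steel ball at (316,235) lies centred between the jaws, with turquoise beyond at (315,85). The wrist position agrees within 1 mm, so I'm descending and gripping.

Call:
drive_tool --commands '[0,0.002,-0.001,0.03,0,0.002,0,0,0.002,-0.001,0.065,0,0.002,0,0,0.002,-0.001,0.1,0,0.002,0,0,0.002,-0.001,0.135,0,0.002,0,0,0.002,-0.001,0.16,0,0.002,0,0,0.002,-0.001,0.175,0,0.002,0,0,0.002,-0.001,0.183,0,0.002,0,0,0.002,-0.001,0.183,0,0.002,0]'

```text
time: 3.48
eef_pos: [0.5684, 0.3618, 0.0542]
orientation: [[0.392, 0.92, 0.001], [0.92, -0.392, 0.001], [0.001, 0.001, -1.0]]
ft_force: [1.4, -0.3, -0.3]
width: 0.0874
```

Call:
drive_tool --commands '[0.15,0,0,0,0,0,0,0.25,0,0,0,0,0,0,0.35,0,0,0,0,0,0,0.5,0,0,0,0,0,0,0.7,0,0,0,0,0,0,1,0,0,0,0,0,0,1,0,0,0,0,0,0,1,0,0,0,0,0,0]'

```text
time: 4.15
eef_pos: [0.5684, 0.3624, 0.055]
orientation: [[0.392, 0.92, 0.001], [0.92, -0.392, 0.001], [0.002, 0.001, -1.0]]
ft_force: [-2.4, -0.4, 6.0]
width: 0.0587
```

```bash
python3 -c "
from h import *
plan(.485,-.101,.24,-23)"
```

```text
t 4.15 pos [0.5684 0.3624 0.055 ] yaw -23.1 q7 -81.2 w 0.0587 F [-2.4 -0.4  6. ]
shift [-0.5734  0.1313 -0.2322] turn [ 0.001  -0.0024 -0.0016] rows 13.0
```

Call:
drive_tool --commands '[1,0,0,-0.01,0,0,0,1,0,0,-0.03,0,0,0,1,0,0,-0.06,0,0,0,1,0,0,-0.095,0,0,0,1,0,0,-0.13,0,0,0,1,-0.01,0.002,-0.16,0,0,0,1,-0.03,0.007,-0.18,0,0,0,1,-0.06,0.014,-0.195,0,0,0]'

```text
time: 4.82
eef_pos: [0.5593, 0.3155, 0.2132]
orientation: [[0.389, 0.921, 0.003], [0.921, -0.389, 0.004], [0.005, 0.001, -1.0]]
ft_force: [0.8, 0.6, -2.5]
width: 0.059
```

```bash
python3 -c "
from h import *
plan(.485,-.101,.21,-23)"
```

```text
t 4.82 pos [0.5593 0.3155 0.2132] yaw -22.9 q7 -73.3 w 0.059 F [ 0.8  0.6 -2.5]
shift [-0.5157  0.1171  0.0017] turn [ 0.0017 -0.006   0.002 ] rows 11.0
```

Held at 59 mm, weight about 2.5 N. Travelling.

Call:
drive_tool --commands '[1,-0.04,0.009,0,0,-0.006,0,1,-0.08,0.018,0,0,-0.006,0,1,-0.12,0.027,0,0,-0.006,0,1,-0.165,0.037,0,0,-0.006,0,1,-0.21,0.047,0,0,-0.006,0,1,-0.255,0.058,0,0,-0.006,0,1,-0.3,0.068,0,0,-0.006,0,1,-0.345,0.078,0,0,-0.006,0]'

```text
time: 5.48
eef_pos: [0.5086, 0.035, 0.2122]
orientation: [[0.389, 0.921, 0.001], [0.921, -0.389, -0.001], [-0.0, 0.002, -1.0]]
ft_force: [-0.1, -1.2, -1.5]
width: 0.0592
```

```bash
python3 -c "
from h import *
plan(.485,-.101,.19,-23)"
```

```text
t 5.48 pos [0.5086 0.035  0.2122] yaw -22.9 q7 -45.1 w 0.0592 F [-0.1 -1.2 -1.5]
shift [-0.1681  0.039   0.0278] turn [0.0022 0.0006 0.0018] rows 4.0
```

Call:
drive_tool --commands '[1,-0.04,0.009,0.004,0,0,0,1,-0.08,0.018,0.008,0,0,0,1,-0.12,0.027,0.014,0,0,0,1,-0.15,0.035,0.02,0,0,0,1,-0.168,0.039,0.028,0.002,0,0.002,1,-0.168,0.039,0.028,0.002,0,0.002,1,-0.168,0.039,0.028,0.002,0,0.002,1,-0.168,0.039,0.028,0.002,0,0.002]'

```text
time: 6.15
eef_pos: [0.4854, -0.0993, 0.1901]
orientation: [[0.389, 0.921, 0.0], [0.921, -0.389, 0.0], [0.001, 0.0, -1.0]]
ft_force: [0.4, 0.6, -1.8]
width: 0.059
```

```bash
cat >> h.py <<'E'
def sph(W,x,y,z,r):
    T=W[(np.linalg.norm(W-np.array([x,y,z]),axis=1)<r*1.4)&(W[:,2]>z-r*.2)]
    for _ in range(2):
        A=np.c_[2*T,np.ones(len(T))];s=np.linalg.lstsq(A,(T**2).sum(1),rcond=None)[0];R=np.sqrt(s[3]+s[:3]@s[:3])
        T=T[abs(np.linalg.norm(T-s[:3],axis=1)-R)<.003]
    print('sphere',len(T),s[:3].round(4),R.round(4))
def rect(W,x,y,lo,hi,rad=.045):
    T=W[(np.hypot(W[:,0]-x,W[:,1]-y)<rad)&(W[:,2]>lo)&(W[:,2]<hi)]
    r=cv2.minAreaRect((T[:,:2]*1000).astype(np.float32));print('rect',len(T),np.round(r[0],1),np.round(r[1],1),round(r[2],1),'z',T[:,2].mean().round(4))
E
python3 - <<'E'
from h import *
plan(.485,-.101,.117,-23)
c=snap('wrist','w2.png');W=cloud(c).reshape(-1,3)
e=robot.sense()['eef_pos']
sph(W,e[0],e[1],e[2]-.005,.03)
rect(W,.485,-.101,.085,.096)
for n in('top','scene'):
    W=cloud(snap(n)).reshape(-1,3);sph(W,e[0],e[1],e[2]-.005,.03);rect(W,.485,-.101,.085,.096)
E
```

```text
t 6.15 pos [ 0.4854 -0.0993  0.1901] yaw -22.9 q7 -29.0 w 0.059 F [ 0.4  0.6 -1.8]
shift [-0.0022  0.0003  0.0913] turn [ 0.0003 -0.0007  0.0019] rows 2.0
sphere 17936 [ 0.486  -0.1004  0.1844] 0.0309
rect 733 [489.1 -92.6] [29.6 47. ] 67.1 z 0.0902
sphere 18 [ 0.4851 -0.0947  0.187 ] 0.0255
rect 0 [0. 0.] [0. 0.] 0.0 z nan
sphere 99 [ 0.4891 -0.1002  0.1934] 0.0368
rect 123 [ 486.9 -101.3] [46.2 47.1] 7.3 z 0.0887h.py:36: RuntimeWarning: Mean of empty slice.
  r=cv2.minAreaRect((T[:,:2]*1000).astype(np.float32));print('rect',len(T),np.round(r[0],1),np.round(r[1],1),round(r[2],1),'z',T[:,2].mean().round(4))
  ret = ret.dtype.type(ret / rcount)
```

View pics/w2.png

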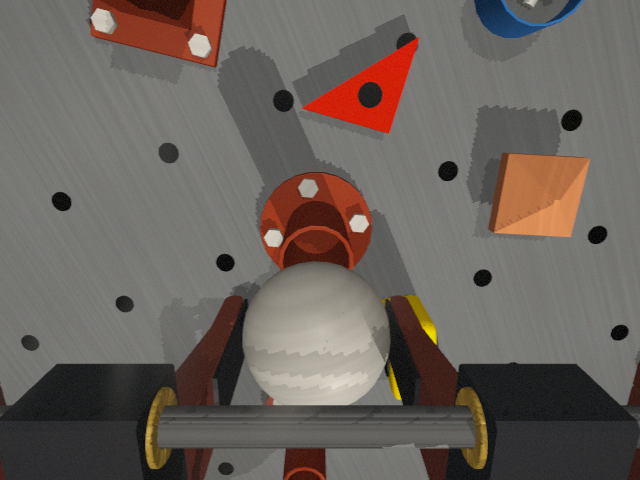

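Wrist view: held ball at (316,335), pipe rim behind it at about (317,245). The far rim edge puts the pipe centre at (.4857, -.1006) against the ball at (.486, -.1004), so they're aligned. Lowering.

Call:
drive_tool --commands '[1,0,0,0.02,0,0,0.002,1,0,0,0.04,0,0,0.002,1,0,0,0.06,0,0,0.002,1,0,0,0.072,0,0,0.002,1,0,0,0.08,0,0,0.002,1,0,0,0.085,0,0,0.002,1,0,0,0.087,0,0,0.002,1,0,0,0.087,0,0,0.002]'

```text
time: 6.97
eef_pos: [0.4858, -0.0991, 0.1207]
orientation: [[0.39, 0.921, 0.001], [0.921, -0.39, 0.0], [0.0, 0.001, -1.0]]
ft_force: [-0.2, -0.3, -1.6]
width: 0.0591
```

Call:
drive_tool --commands '[1,0,0,0.0015,0,0,0,1,0,0,0.0025,0,0,0,1,0,0,0.003,0,0,0,1,0,0,0.0035,0,0,0,1,0,0,0.004,0,0,0,1,0,0,0.004,0,0,0,1,0,0,0.004,0,0,0,1,0,0,0.004,0,0,0]'

```text
time: 7.63
eef_pos: [0.486, -0.0993, 0.1178]
orientation: [[0.39, 0.921, 0.001], [0.921, -0.39, -0.0], [0.0, 0.001, -1.0]]
ft_force: [-0.4, -0.9, 2.6]
width: 0.0591
```

Contact is felt (+4 N). Releasing.

Call:
drive_tool --commands '[0.3,0,0,0,0,0,0,0.28,0,0,0,0,0,0,0.25,0,0,0,0,0,0,0.2,0,0,0,0,0,0,0.1,0,0,0,0,0,0,0,0,0,0,0,0,0,0,0,0,0,0,0,0,0,0,0,0,0,0,0]'

```text
time: 8.3
eef_pos: [0.486, -0.0993, 0.1178]
orientation: [[0.39, 0.921, 0.001], [0.921, -0.39, -0.0], [0.0, 0.001, -1.0]]
ft_force: [0.0, -0.2, 0.5]
width: 0.0878
```

Call:
drive_tool --commands '[0,0,0,-0.02,0,0,0,0,0,0,-0.05,0,0,0,0,0,0,-0.09,0,0,0,0,0,0,-0.12,0,0,0,0,0,0,-0.15,0,0,0,0,0,0,-0.16,0,0,0,0,-0.03,0,-0.16,0,0,0,0,-0.06,0,-0.16,0,0,0]'

```text
time: 8.97
eef_pos: [0.4675, -0.1429, 0.2462]
orientation: [[0.387, 0.922, 0.003], [0.922, -0.387, -0.001], [0.0, 0.003, -1.0]]
ft_force: [0.4, -0.9, -0.6]
width: 0.0875
```

```bash
python3 - <<'E'
from h import *
plan(.559,-.3645,.2,-23)
for n in('scene','wrist'):
    W=cloud(snap(n)).reshape(-1,3);sph(W,.486,-.1004,.111,.03)
E
```

```text
t 8.97 pos [ 0.4675 -0.1429  0.2462] yaw -22.8 q7 -19.9 w 0.0875 F [ 0.4 -0.9 -0.6]
shift [-0.2112  0.2125  0.0582] turn [ 0.0035 -0.0006  0.0052] rows 6.0
sphere 636 [ 0.4859 -0.1015  0.1125] 0.0289
sphere 6413 [ 0.4856 -0.1011  0.1124] 0.0295
```

The big ball is seated. On to the small ball.

Call:
drive_tool --commands '[0,-0.03,0.03,0,0,0,0,0,-0.065,0.065,0,0,0,0,0,-0.1,0.1,0,0,0,0.005,0,-0.135,0.136,0.01,0,0,0.005,0,-0.17,0.171,0.03,0.003,0,0.005,0,-0.2,0.202,0.05,0.003,0,0.005,0,-0.211,0.2125,0.058,0.003,0,0.005,0,-0.211,0.2125,0.058,0.003,0,0.005]'

```text
time: 9.73
eef_pos: [0.554, -0.3717, 0.1949]
orientation: [[0.401, 0.916, -0.007], [0.916, -0.401, 0.001], [-0.001, -0.007, -1.0]]
ft_force: [-1.6, -0.6, 0.3]
width: 0.0876
```

```bash
python3 - <<'E'
from h import *
plan(.559,-.3645,.038,-23)
W=cloud(snap('wrist')).reshape(-1,3);sph(W,.559,-.3645,.033,.02)
E
```

```text
t 9.73 pos [ 0.554  -0.3717  0.1949] yaw -23.7 q7 -6.7 w 0.0876 F [-1.6 -0.6  0.3]
shift [0.0111 0.0034 0.1961] turn [-0.0085  0.0018 -0.0147] rows 4.0
sphere 2121 [ 0.56   -0.3655  0.0344] 0.0196
```

Call:
drive_tool --commands '[0,0.0105,0.003,0.02,-0.008,0.002,-0.015,0,0.0105,0.003,0.05,-0.008,0.002,-0.015,0,0.0105,0.003,0.085,-0.008,0.002,-0.015,0,0.0105,0.003,0.115,-0.008,0.002,-0.015,0,0.0105,0.003,0.125,-0.008,0.002,-0.015,0,0.0105,0.003,0.13,-0.008,0.002,-0.015,0,0.0105,0.003,0.13,-0.008,0.002,-0.015,0,0.0105,0.003,0.13,-0.008,0.002,-0.015]'

```text
time: 10.45
eef_pos: [0.5607, -0.3618, 0.0944]
orientation: [[0.388, 0.922, 0.003], [0.922, -0.388, -0.0], [0.001, 0.003, -1.0]]
ft_force: [0.6, 0.6, 0.6]
width: 0.088
```

```bash
python3 - <<'E'
from h import *
plan(.5597,-.365,.038,-23)
E
```

```text
t 10.45 pos [ 0.5607 -0.3618  0.0944] yaw -22.8 q7 -9.6 w 0.088 F [0.6 0.6 0.6]
shift [-0.0042  0.0002  0.0705] turn [ 0.0039 -0.0015  0.0043] rows 2.0
```

Call:
drive_tool --commands '[0,-0.004,0,0.015,0.004,0,0.004,0,-0.004,0,0.03,0.004,0,0.004,0,-0.004,0,0.045,0.004,0,0.004,0,-0.004,0,0.056,0.004,0,0.004,0,-0.004,0,0.064,0.004,0,0.004,0,-0.004,0,0.0685,0.004,0,0.004,0,-0.004,0,0.0685,0.004,0,0.004,0,-0.004,0,0.0685,0.004,0,0.004]'

```text
time: 11.12
eef_pos: [0.5597, -0.3647, 0.0394]
orientation: [[0.39, 0.921, 0.0], [0.921, -0.39, 0.001], [0.001, -0.0, -1.0]]
ft_force: [0.1, -0.5, -0.1]
width: 0.0875
```

Call:
drive_tool --commands '[0.2,0,0,0,0,0,0,0.3,0,0,0,0,0,0,0.4,0,0,0,0,0,0,0.5,0,0,0,0,0,0,0.6,0,0,0,0,0,0,0.8,0,0,0,0,0,0,1,0,0,0,0,0,0,1,0,0,0,0,0,0]'

```text
time: 11.78
eef_pos: [0.5596, -0.3646, 0.0394]
orientation: [[0.39, 0.921, 0.0], [0.921, -0.39, 0.001], [0.001, -0.001, -1.0]]
ft_force: [0.3, -0.2, 1.2]
width: 0.0389
```

```bash
python3 - <<'E'
from h import *
plan(.407,-.262,.2,-23)
E
```

```text
t 11.78 pos [ 0.5596 -0.3646  0.0394] yaw -23.0 q7 -11.0 w 0.0389 F [ 0.3 -0.2  1.2]
shift [ 0.0439 -0.2258 -0.2006] turn [-0.0007 -0.0017  0.0004] rows 6.0
```

Call:
drive_tool --commands '[1,0,0,-0.01,0,0,0,1,0,0,-0.035,0,0,0,1,0,0,-0.07,0,0,0,1,0,0,-0.11,0,0,0,1,0,-0.005,-0.145,0,0,0,1,0.003,-0.02,-0.175,0,0,0,1,0.008,-0.045,-0.19,0,0,0,1,0.015,-0.08,-0.19,0,0,0]'

```text
time: 12.45
eef_pos: [0.5072, -0.3295, 0.1951]
orientation: [[0.391, 0.92, 0.006], [0.92, -0.391, -0.001], [0.001, 0.006, -1.0]]
ft_force: [0.3, -1.0, -1.5]
width: 0.0387
```

```bash
python3 - <<'E'
from h import *
plan(.407,-.262,.175,-23)
E
```

```text
t 12.45 pos [ 0.5072 -0.3295  0.1951] yaw -23.0 q7 -7.3 w 0.0387 F [ 0.3 -1.  -1.5]
shift [ 0.0287 -0.1485  0.0243] turn [ 0.0072 -0.0011 -0.0002] rows 3.0
```

Call:
drive_tool --commands '[1,0.006,-0.03,0.005,0.003,0,0,1,0.012,-0.06,0.01,0.007,0,0,1,0.018,-0.09,0.015,0.007,0,0,1,0.023,-0.12,0.02,0.007,0,0,1,0.027,-0.14,0.024,0.007,0,0,1,0.0287,-0.1485,0.024,0.007,0,0,1,0.0287,-0.1485,0.024,0.007,0,0,1,0.0287,-0.1485,0.024,0.007,0,0]'

```text
time: 13.12
eef_pos: [0.4078, -0.2626, 0.176]
orientation: [[0.391, 0.92, 0.002], [0.92, -0.391, -0.0], [0.0, 0.002, -1.0]]
ft_force: [0.7, -0.1, -2.3]
width: 0.0387
```

```bash
python3 - <<'E'
from h import *
plan(.407,-.262,.11,-23)
e=robot.sense()['eef_pos']
for n in('wrist','scene'):
    W=cloud(snap(n,n+'3.png')).reshape(-1,3)
    sph(W,e[0],e[1],e[2]-.005,.02);rect(W,.407,-.262,.085,.095)
    if n=='wrist':
        T=W[(np.hypot(W[:,0]-.407,W[:,1]+.262)<.045)&(W[:,2]>.085)&(W[:,2]<.095)]@np.c_[[.39,.92,0],[.92,-.39,0]]
        print('tool axes min/max',T.min(0),T.max(0),'tcp',e@np.c_[[.39,.92,0],[.92,-.39,0]])
E
```

```text
t 13.12 pos [ 0.4078 -0.2626  0.176 ] yaw -23.0 q7 -6.9 w 0.0387 F [ 0.7 -0.1 -2.3]
shift [ 0.0003 -0.0013  0.0825] turn [ 0.0024 -0.0005 -0.0003] rows 2.0
sphere 7815 [ 0.4082 -0.2639  0.1701] 0.0204
rect 988 [ 408.4 -261.2] [31.  33.1] 68.8 z 0.0899
tool axes min/max [-0.09683064  0.46116009] [-0.0655372   0.49405114] tcp [-0.08255894  0.47756198]
sphere 34 [ 0.4168 -0.2525  0.1746] 0.0075
rect 107 [ 408.3 -262.5] [32.8 33.7] 82.3 z 0.0895
```

View pics/wrist3.png

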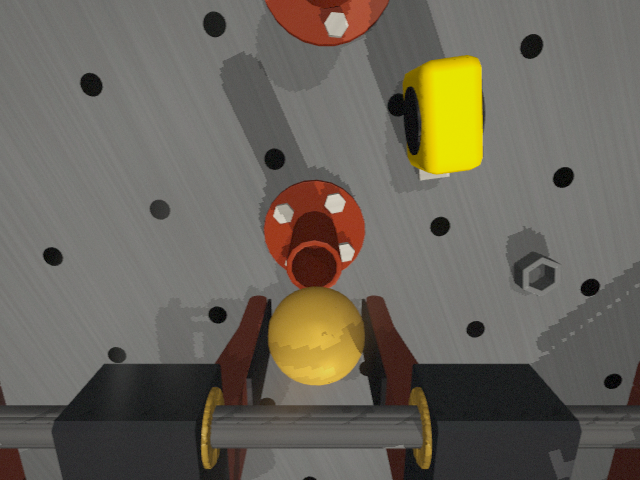

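Wrist view: brass ball at (316,335), slim rim at (315,266), tape clear at (445,115). The ball needs +1.4 mm in tool x and -0.8 mm in y. Lowering.

Call:
drive_tool --commands '[1,0.0018,-0.001,0.015,0.002,0,0,1,0.0018,-0.001,0.03,0.002,0,0,1,0.0018,-0.001,0.045,0.002,0,0,1,0.0018,-0.001,0.06,0.002,0,0,1,0.0018,-0.001,0.069,0.002,0,0,1,0.0018,-0.001,0.075,0.002,0,0,1,0.0018,-0.001,0.0765,0.002,0,0,1,0.0018,-0.001,0.0765,0.002,0,0]'

```text
time: 13.88
eef_pos: [0.4083, -0.2609, 0.1142]
orientation: [[0.391, 0.92, 0.0], [0.92, -0.391, 0.001], [0.001, -0.0, -1.0]]
ft_force: [0.2, 0.0, -1.7]
width: 0.0386
```

Call:
drive_tool --commands '[1,0,0,0.001,0,0,0,1,0,0,0.002,0,0,0,1,0,0,0.003,0,0,0,1,0,0,0.004,0,0,0,1,0,0,0.0045,0,0,0,1,0,0,0.0045,0,0,0,1,0,0,0.0045,0,0,0,1,0,0,0.0045,0,0,0]'

```text
time: 14.55
eef_pos: [0.4087, -0.2614, 0.1114]
orientation: [[0.391, 0.92, 0.001], [0.92, -0.391, 0.0], [0.001, 0.001, -1.0]]
ft_force: [-0.8, 0.3, 5.2]
width: 0.0386
```

Contact at the expected height. Releasing.

Call:
drive_tool --commands '[0.53,0,0,0,0,0,0,0.5,0,0,0,0,0,0,0.45,0,0,0,0,0,0,0.35,0,0,0,0,0,0,0.2,0,0,0,0,0,0,0,0,0,0,0,0,0,0,0,0,0,0,0,0,0,0,0,0,0,0,0]'

```text
time: 15.22
eef_pos: [0.4086, -0.2613, 0.1113]
orientation: [[0.391, 0.92, 0.001], [0.92, -0.391, 0.0], [0.001, 0.001, -1.0]]
ft_force: [0.3, -0.1, 0.4]
width: 0.0783
```

Call:
drive_tool --commands '[0,0,0,-0.02,0,0,0,0,0,0,-0.05,0,0,0,0,0,0,-0.09,0,0,0,0,0,0,-0.12,0,0,0,0,0,0,-0.15,0,0,0,0,0,0,-0.17,0,0,0,0,0,0,-0.175,0,0,0,0,0,0,-0.175,0,0,0]'

```text
time: 15.88
eef_pos: [0.4089, -0.2617, 0.2522]
orientation: [[0.391, 0.92, 0.003], [0.92, -0.391, -0.001], [-0.0, 0.003, -1.0]]
ft_force: [-0.1, -0.3, 0.4]
width: 0.0879
```

```bash
python3 - <<'E'
from h import *
plan(.652,-.139,.2,-26.3)
for n in('scene','wrist'):
    W=cloud(snap(n)).reshape(-1,3);sph(W,.4082,-.2625,.105,.02)
E
```

```text
t 15.88 pos [ 0.4089 -0.2617  0.2522] yaw -23.0 q7 -3.4 w 0.0879 F [-0.1 -0.3  0.4]
shift [0.26   0.2194 0.0658] turn [0.0037 0.0001 0.0727] rows 7.0
sphere 300 [ 0.4079 -0.2627  0.1065] 0.0188
sphere 2288 [ 0.4077 -0.2625  0.1057] 0.0196
```

Small ball is seated. Next the pyramid cap.

Call:
drive_tool --commands '[0,0.03,0.025,0,0,0,0.02,0,0.07,0.059,0,0.003,0,0.04,0,0.11,0.093,0,0.003,0,0.06,0,0.15,0.127,0,0.003,0,0.073,0,0.19,0.16,0.01,0.003,0,0.073,0,0.23,0.194,0.03,0.003,0,0.073,0,0.252,0.213,0.05,0.003,0,0.073,0,0.26,0.2194,0.06,0.003,0,0.073]'

```text
time: 16.65
eef_pos: [0.6525, -0.1339, 0.1974]
orientation: [[0.439, 0.898, -0.006], [0.899, -0.439, 0.006], [0.002, -0.008, -1.0]]
ft_force: [-1.2, 0.4, 0.1]
width: 0.0878
```

Call:
drive_tool --commands '[0,0,0,0,0,0,0,0,0,0,0,0,0,0,0,0,0,0,0,0,0,0,0,0,0,0,0,0,0,0,0,0,0,0,0,0,0,0,0,0,0,0,0,0,0,0,0,0,0,0,0,0,0,0,0,0]'

```text
time: 17.32
eef_pos: [0.6524, -0.1345, 0.198]
orientation: [[0.44, 0.898, -0.005], [0.898, -0.439, 0.005], [0.002, -0.007, -1.0]]
ft_force: [0.4, 0.4, 0.3]
width: 0.0877
```

```bash
python3 - <<'E'
from h import *
plan(.652,-.139,.027,-26.3)
W=cloud(snap('wrist','w4.png')).reshape(-1,3)
rect(W,.652,-.139,.02,.06,.055)
E
```

```text
t 17.32 pos [ 0.6524 -0.1345  0.198 ] yaw -26.1 q7 -33.2 w 0.0877 F [0.4 0.4 0.3]
shift [-0.0057  0.0036  0.2138] turn [-0.009  -0.0027  0.005 ] rows 5.0
rect 5577 [ 653.5 -138.7] [60. 60.] 63.9 z 0.0358
```

View pics/w4.png

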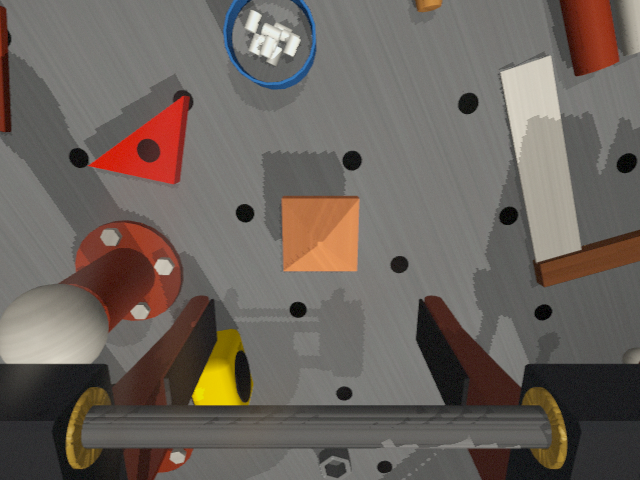

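Wrist view: the pyramid cap at (320,235) is square to the jaws, the seated ball is at left (50,330). Descending; only mm corrections needed.

Call:
drive_tool --commands '[0,-0.004,0.0035,0.03,-0.009,-0.003,0,0,-0.004,0.0035,0.065,-0.009,-0.003,0,0,-0.004,0.0035,0.1,-0.009,-0.003,0,0,-0.004,0.0035,0.13,-0.009,-0.003,0,0,-0.004,0.0035,0.15,-0.009,-0.003,0,0,-0.004,0.0035,0.165,-0.009,-0.003,0,0,-0.004,0.0035,0.17,-0.009,-0.003,0,0,-0.004,0.0035,0.17,-0.009,-0.003,0]'

```text
time: 18.03
eef_pos: [0.6524, -0.1376, 0.0611]
orientation: [[0.439, 0.898, -0.002], [0.898, -0.439, 0.0], [-0.0, -0.002, -1.0]]
ft_force: [-0.3, 0.6, 1.4]
width: 0.0876
```

```bash
python3 - <<'E'
from h import *
plan(.6535,-.1387,.027,-26.2)
E
```

```text
t 18.03 pos [ 0.6524 -0.1376  0.0611] yaw -26.1 q7 -37.2 w 0.0876 F [-0.3  0.6  1.4]
shift [-0.0006  0.0019  0.0426] turn [-0.002   0.0005  0.0032] rows 1.0
```

Call:
drive_tool --commands '[0,-0.0006,0.002,0.008,-0.002,0,0.002,0,-0.0006,0.002,0.016,-0.002,0,0.002,0,-0.0006,0.002,0.025,-0.002,0,0.002,0,-0.0006,0.002,0.033,-0.002,0,0.002,0,-0.0006,0.002,0.038,-0.002,0,0.002,0,-0.0006,0.002,0.042,-0.002,0,0.002,0,-0.0006,0.002,0.0425,-0.002,0,0.002,0,-0.0006,0.002,0.0425,-0.002,0,0.002]'

```text
time: 18.7
eef_pos: [0.6535, -0.1387, 0.0269]
orientation: [[0.441, 0.898, -0.0], [0.898, -0.441, -0.0], [-0.0, -0.0, -1.0]]
ft_force: [0.9, -0.4, 0.4]
width: 0.0879
```

Call:
drive_tool --commands '[0.15,0,0,0,0,0,0,0.25,0,0,0,0,0,0,0.35,0,0,0,0,0,0,0.5,0,0,0,0,0,0,0.7,0,0,0,0,0,0,1,0,0,0,0,0,0,1,0,0,0,0,0,0,1,0,0,0,0,0,0]'

```text
time: 19.37
eef_pos: [0.6534, -0.1385, 0.0271]
orientation: [[0.441, 0.898, -0.001], [0.898, -0.441, -0.0], [-0.0, -0.0, -1.0]]
ft_force: [-1.8, 0.6, 3.3]
width: 0.0599
```

```bash
python3 - <<'E'
from h import *
plan(.6535,-.1387,.22,-26.2)
E
```

```text
t 19.37 pos [ 0.6534 -0.1385  0.0271] yaw -26.1 q7 -38.3 w 0.0599 F [-1.8  0.6  3.3]
shift [-2.000e-04  1.000e-04 -2.411e-01] turn [-0.0005  0.0006  0.0013] rows 5.0
```

Call:
drive_tool --commands '[1,0,0,-0.01,0,0,0,1,0,0,-0.03,0,0,0,1,0,0,-0.065,0,0,0,1,0,0,-0.105,0,0,0,1,0,0,-0.145,0,0,0,1,0,0,-0.175,0,0,0,1,0,0,-0.19,0,0,0,1,0,0,-0.2,0,0,0]'

```text
time: 20.03
eef_pos: [0.6539, -0.1386, 0.1888]
orientation: [[0.441, 0.898, 0.001], [0.898, -0.441, -0.001], [-0.0, 0.002, -1.0]]
ft_force: [-0.3, -0.1, -4.0]
width: 0.0598
```

```bash
python3 - <<'E'
from h import *
plan(.456,.103,.19,-37)
E
```

```text
t 20.03 pos [ 0.6539 -0.1386  0.1888] yaw -26.1 q7 -33.4 w 0.0598 F [-0.3 -0.1 -4. ]
shift [ 0.1621 -0.3552 -0.0021] turn [ 2.000e-03 -1.000e-04  2.412e-01] rows 8.0
```

Call:
drive_tool --commands '[1,0.015,-0.033,0,0,0,0.03,1,0.033,-0.073,0,0,0,0.06,1,0.053,-0.115,0,0,0,0.1,1,0.073,-0.16,0,0,0,0.14,1,0.093,-0.205,0,0,0,0.18,1,0.115,-0.25,0,0.002,0,0.22,1,0.135,-0.295,0,0.002,0,0.241,1,0.15,-0.33,0,0.002,0,0.241]'

```text
time: 20.7
eef_pos: [0.4667, 0.0874, 0.1872]
orientation: [[0.601, 0.799, -0.003], [0.799, -0.601, -0.0], [-0.002, -0.002, -1.0]]
ft_force: [-0.3, -0.3, -3.8]
width: 0.0598
```

```bash
python3 - <<'E'
from h import *
plan(.456,.103,.175,-37)
E
```

```text
t 20.7 pos [0.4667 0.0874 0.1872] yaw -37.0 q7 -65.4 w 0.0598 F [-0.3 -0.3 -3.8]
shift [ 0.0075 -0.0224  0.0153] turn [-0.0026  0.002   0.001 ] rows 1.0
```

Call:
drive_tool --commands '[1,0.002,-0.006,0.005,0,0,0,1,0.004,-0.012,0.01,-0.002,0.002,0,1,0.006,-0.018,0.015,-0.002,0.002,0,1,0.0075,-0.0224,0.015,-0.002,0.002,0,1,0.0075,-0.0224,0.015,-0.002,0.002,0,1,0.0075,-0.0224,0.015,-0.002,0.002,0,1,0.0075,-0.0224,0.015,-0.002,0.002,0,1,0.0075,-0.0224,0.015,-0.002,0.002,0]'

```text
time: 21.37
eef_pos: [0.4565, 0.1024, 0.1753]
orientation: [[0.602, 0.798, -0.0], [0.798, -0.602, 0.0], [0.0, -0.0, -1.0]]
ft_force: [-0.2, -0.1, -3.0]
width: 0.06
```

```bash
cat >> h.py <<'E'
def ax(W,x,y,lo,hi,rad=.045):
    s=robot.sense();A=np.array(s['orientation'])[:,:2];e=s['eef_pos']
    T=(W[(np.hypot(W[:,0]-x,W[:,1]-y)<rad)&(W[:,2]>lo)&(W[:,2]<hi)]-e)@A
    print('toolxy rel TCP',len(T),np.percentile(T,[.5,99.5],axis=0).round(4).tolist())
E
python3 - <<'E'
from h import *
plan(.456,.103,.104,-37)
e=robot.sense()['eef_pos']
for n in('wrist','scene'):
    W=cloud(snap(n,n+'5.png')).reshape(-1,3)
    print(n,'rim');rect(W,.456,.103,.086,.094);ax(W,.456,.103,.086,.094)
    print('cap');rect(W,e[0],e[1],e[2]-.01,e[2]+.03,.048);ax(W,e[0],e[1],e[2]-.01,e[2]+.03,.048)
E
```

```text
t 21.37 pos [0.4565 0.1024 0.1753] yaw -37.0 q7 -68.2 w 0.06 F [-0.2 -0.1 -3. ]
shift [ 0.0002 -0.0009  0.0891] turn [-0.0005 -0.0002 -0.0004] rows 2.0
wrist rim
rect 959 [463.7 115.4] [21.3 50.1] 53.9 z 0.0904
toolxy rel TCP 959 [[0.0046, -0.0267], [0.0254, 0.0232]]
cap
rect 26205 [457.5 101.9] [60.1 82.7] 53.2 z 0.1848
toolxy rel TCP 26205 [[-0.0284, -0.0373], [0.0298, 0.0397]]
scene rim
rect 112 [456.3 103.2] [49.3 51.6] 52.4 z 0.0897
toolxy rel TCP 112 [[-0.0244, -0.0256], [0.0249, 0.0254]]
cap
rect 198 [467.1 103.7] [56.3 77.7] 34.0 z 0.1789
toolxy rel TCP 198 [[-0.0295, -0.0315], [0.0285, 0.0434]]
```

View pics/wrist5.png

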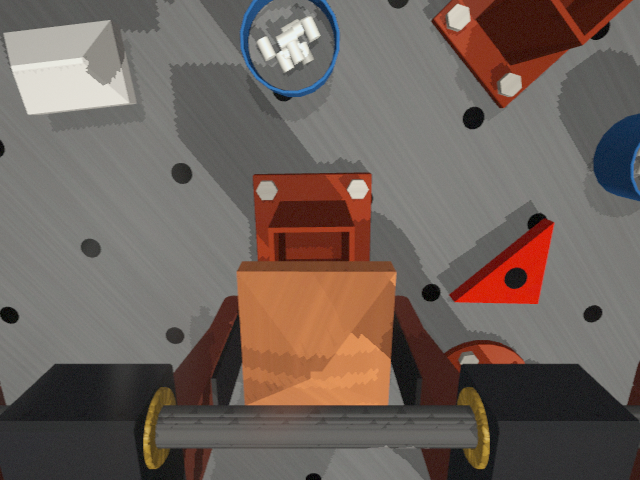

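Wrist view: cap at (316,335), square tube mouth at (313,245), edges parallel. The misfit is about 1 mm against 5 mm of play. Lowering.

Call:
drive_tool --commands '[1,0,-0.0015,0.015,0,0,0,1,0,-0.0015,0.03,0,0,0,1,0,-0.0015,0.045,0,0,0,1,0,-0.0015,0.055,0,0,0,1,0,-0.0015,0.063,0,0,0,1,0,-0.0015,0.07,0,0,0,1,0,-0.0015,0.076,0,0,0,1,0,-0.0015,0.08,0,0,0]'

```text
time: 22.13
eef_pos: [0.4554, 0.1033, 0.111]
orientation: [[0.602, 0.799, -0.0], [0.799, -0.602, 0.0], [0.0, -0.0, -1.0]]
ft_force: [-0.3, 0.2, -4.2]
width: 0.0597
```

Call:
drive_tool --commands '[1,0,0,0.0015,0,0,0,1,0,0,0.003,0,0,0,1,0,0,0.0045,0,0,0,1,0,0,0.006,0,0,0,1,0,0,0.0075,0,0,0,1,0,0,0.0085,0,0,0,1,0,0,0.0085,0,0,0,1,0,0,0.0085,0,0,0]'

```text
time: 22.8
eef_pos: [0.4554, 0.1034, 0.1042]
orientation: [[0.602, 0.799, -0.0], [0.799, -0.602, 0.0], [0.0, -0.0, -1.0]]
ft_force: [0.5, 0.2, -3.8]
width: 0.0598
```

Call:
drive_tool --commands '[1,0,0,0.0005,0,0,0,1,0,0,0.001,0,0,0,1,0,0,0.0015,0,0,0,1,0,0,0.002,0,0,0,1,0,0,0.0025,0,0,0,1,0,0,0.003,0,0,0,1,0,0,0.003,0,0,0,1,0,0,0.003,0,0,0]'

```text
time: 23.47
eef_pos: [0.4554, 0.1034, 0.102]
orientation: [[0.602, 0.799, -0.0], [0.799, -0.602, 0.0], [0.0, -0.0, -1.0]]
ft_force: [-2.2, -0.4, 1.4]
width: 0.0598
```

Contact at z=0.102, exactly home. Releasing.

Call:
drive_tool --commands '[0.3,0,0,0,0,0,0,0.28,0,0,0,0,0,0,0.25,0,0,0,0,0,0,0.2,0,0,0,0,0,0,0.1,0,0,0,0,0,0,0,0,0,0,0,0,0,0,0,0,0,0,0,0,0,0,0,0,0,0,0]'

```text
time: 24.13
eef_pos: [0.4554, 0.1034, 0.102]
orientation: [[0.602, 0.799, -0.0], [0.799, -0.602, 0.0], [0.0, -0.0, -1.0]]
ft_force: [-0.0, -0.8, 0.1]
width: 0.0877
```

Call:
drive_tool --commands '[0,0,0,-0.02,0,0,0,0,0,0,-0.05,0,0,0,0,0,0,-0.09,0,0,0,0,0,0,-0.12,0,0,0,0,0,0,-0.15,0,0,-0.1,0,0,0,-0.175,0,0,-0.2,0,0,0,-0.185,0,0,-0.3,0,0,0,-0.19,0,0,-0.4]'

```text
time: 24.8
eef_pos: [0.4561, 0.1036, 0.2558]
orientation: [[0.322, 0.947, 0.003], [0.947, -0.322, 0.0], [0.001, 0.003, -1.0]]
ft_force: [-0.0, -0.1, -0.0]
width: 0.0878
```

```bash
python3 - <<'E'
from h import *
plan(.398,.292,.24,58.6)
for n in ('wrist','scene'):
    W=cloud(snap(n)).reshape(-1,3);rect(W,.4554,.1034,.098,.15,.055);rect(W,.398,.292,.02,.06,.055)
E
```

```text
t 24.8 pos [0.4561 0.1036 0.2558] yaw -18.8 q7 -46.1 w 0.0878 F [-0.  -0.1 -0. ]
shift [ 0.1995 -0.1447  0.0196] turn [ 3.9000e-03  1.2000e-03 -1.7197e+00] rows 11.0
rect 6174 [456.  102.6] [60.5 60.1] 53.0 z 0.1109
rect 5035 [396.7 292.6] [49.8 71.2] 59.2 z 0.0392
rect 597 [456.1 102.3] [59.9 64.3] 52.8 z 0.1095
rect 477 [399.6 290.9] [50.9 72.2] 59.0 z 0.0358
```

Call:
drive_tool --commands '[0,0.025,-0.018,0,0,0,-0.12,0,0.055,-0.04,0,0,0,-0.25,0,0.085,-0.062,0,0,0,-0.38,0,0.115,-0.084,0,0,0,-0.5,0,0.145,-0.106,0.01,0,0,-0.63,0,0.175,-0.127,0.015,0,0,-0.76,0,0.192,-0.14,0.02,0,0,-0.88,0,0.2,-0.145,0.02,0,0,-1]'

```text
time: 25.57
eef_pos: [0.3959, 0.2949, 0.2376]
orientation: [[-0.444, 0.896, -0.0], [0.896, 0.444, 0.001], [0.001, 0.0, -1.0]]
ft_force: [0.5, -0.3, -0.1]
width: 0.088
```

```bash
python3 - <<'E'
from h import *
plan(.398,.292,.2,59)
E
```

```text
t 25.57 pos [0.3959 0.2949 0.2376] yaw 26.4 q7 -32.5 w 0.088 F [ 0.5 -0.3 -0.1]
shift [-0.0044  0.0008  0.047 ] turn [ 4.000e-04 -1.000e-03 -7.248e-01] rows 5.0
```

Call:
drive_tool --commands '[0,-0.004,0.001,0.01,0,0,-0.12,0,-0.004,0.001,0.02,0,0,-0.25,0,-0.004,0.001,0.03,0,0,-0.38,0,-0.004,0.001,0.04,0,0,-0.5,0,-0.004,0.001,0.047,0,0,-0.62,0,-0.004,0.001,0.047,0,0,-0.7,0,-0.004,0.001,0.047,0,0,-0.725,0,-0.004,0.001,0.047,0,0,-0.725]'

```text
time: 26.23
eef_pos: [0.3978, 0.2923, 0.1995]
orientation: [[-0.856, 0.517, -0.001], [0.517, 0.856, 0.001], [0.002, -0.0, -1.0]]
ft_force: [-0.5, -0.6, 0.1]
width: 0.0879
```

```bash
python3 - <<'E'
from h import *
plan(.398,.292,.027,59)
W=cloud(snap('wrist','w6.png')).reshape(-1,3)
rect(W,.398,.292,.02,.06,.055);ax(W,.398,.292,.02,.06,.055)
E
```

```text
t 26.23 pos [0.3978 0.2923 0.1995] yaw 58.9 q7 -6.2 w 0.0879 F [-0.5 -0.6  0.1]
shift [-7.000e-04 -2.000e-04  2.156e-01] turn [-0.0001 -0.002  -0.0026] rows 5.0
rect 5481 [396.5 293.3] [50.  70.4] 59.0 z 0.0382
toolxy rel TCP 5481 [[-0.0331, -0.0247], [0.0364, 0.0248]]
```

View pics/w6.png

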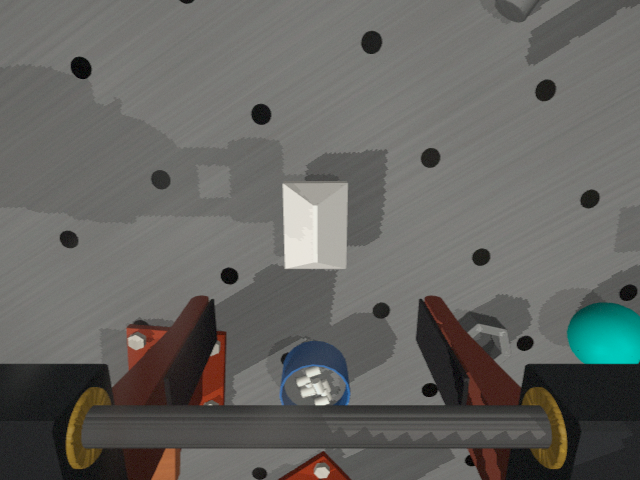

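Wrist view: the ridge cap at (315,225) is aligned with the jaws across its 50 mm. Descending.

Call:
drive_tool --commands '[0,0.001,0,0.03,0,-0.002,0,0,0.001,0,0.065,0,-0.002,0,0,0.001,0,0.1,0,-0.002,0,0,0.001,0,0.13,0,-0.002,0,0,0.001,0,0.15,0,-0.002,0,0,0.001,0,0.165,0,-0.002,0,0,0.001,0,0.17,0,-0.002,0,0,0.001,0,0.17,0,-0.002,0]'

```text
time: 26.95
eef_pos: [0.3969, 0.2929, 0.0633]
orientation: [[-0.855, 0.518, -0.0], [0.518, 0.855, -0.0], [0.0, -0.001, -1.0]]
ft_force: [-0.1, 0.6, -0.5]
width: 0.0882
```

```bash
python3 - <<'E'
from h import *
plan(.397,.2928,.027,59)
E
```

```text
t 26.95 pos [0.3969 0.2929 0.0633] yaw 58.8 q7 -17.4 w 0.0882 F [-0.1  0.6 -0.5]
shift [-0.0002 -0.      0.0454] turn [-0.0007 -0.0002 -0.005 ] rows 1.0
```

Call:
drive_tool --commands '[0,0,0,0.008,0,0,-0.005,0,0,0,0.018,0,0,-0.005,0,0,0,0.028,0,0,-0.005,0,0,0,0.036,0,0,-0.005,0,0,0,0.041,0,0,-0.005,0,0,0,0.045,0,0,-0.005,0,0,0,0.045,0,0,-0.005,0,0,0,0.045,0,0,-0.005]'

```text
time: 27.62
eef_pos: [0.3967, 0.293, 0.0272]
orientation: [[-0.857, 0.515, -0.001], [0.515, 0.857, -0.0], [0.0, -0.001, -1.0]]
ft_force: [0.3, -0.3, -0.7]
width: 0.0878
```

Call:
drive_tool --commands '[0.15,0,0,0,0,0,0,0.25,0,0,0,0,0,0,0.35,0,0,0,0,0,0,0.45,0,0,0,0,0,0,0.6,0,0,0,0,0,0,1,0,0,0,0,0,0,1,0,0,0,0,0,0,1,0,0,0,0,0,0]'

```text
time: 28.28
eef_pos: [0.3967, 0.2928, 0.0273]
orientation: [[-0.857, 0.515, -0.001], [0.515, 0.857, -0.001], [0.0, -0.001, -1.0]]
ft_force: [-0.7, -1.5, 1.8]
width: 0.0498
```

Call:
drive_tool --commands '[1,0,0,-0.01,0,0,0,1,0,0,-0.03,0,0,0,1,0,0,-0.065,0,0,0,1,0,0,-0.105,0,0,0,1,0,0,-0.145,0,0,0,1,0,0,-0.175,0,0,0,1,0,0,-0.195,0,0,0,1,0,0,-0.205,0,0,0]'

```text
time: 28.95
eef_pos: [0.3971, 0.2935, 0.1936]
orientation: [[-0.857, 0.515, 0.002], [0.515, 0.857, 0.0], [-0.001, 0.001, -1.0]]
ft_force: [0.2, 0.6, -2.7]
width: 0.0501
```

```bash
python3 - <<'E'
from h import *
plan(.664,.1395,.19,96.5)
E
```

```text
t 28.95 pos [0.3971 0.2935 0.1936] yaw 59.0 q7 -6.8 w 0.0501 F [ 0.2  0.6 -2.7]
shift [-0.3851  0.0068  0.0049] turn [ 8.000e-04  1.800e-03 -8.329e-01] rows 8.0
```

Call:
drive_tool --commands '[1,-0.03,0.001,0,0,0,-0.08,1,-0.075,0.001,0,0,0,-0.19,1,-0.12,0.002,0,0,0,-0.3,1,-0.165,0.003,0,0,0,-0.41,1,-0.21,0.004,0,0,0,-0.52,1,-0.255,0.005,0,0,0,-0.63,1,-0.3,0.006,0,0,0,-0.74,1,-0.34,0.006,0,0,0,-0.82]'

```text
time: 29.62
eef_pos: [0.6341, 0.1552, 0.1924]
orientation: [[-0.994, -0.106, -0.0], [-0.106, 0.994, -0.001], [0.0, -0.001, -1.0]]
ft_force: [1.0, 0.8, -4.1]
width: 0.0499
```

```bash
python3 - <<'E'
from h import *
plan(.664,.1395,.175,96.5)
E
```

```text
t 29.62 pos [0.6341 0.1552 0.1924] yaw 96.1 q7 48.8 w 0.0499 F [ 1.   0.8 -4.1]
shift [-0.035  -0.0234  0.0217] turn [-0.0006 -0.0006 -0.0089] rows 1.0
```

Call:
drive_tool --commands '[1,-0.01,-0.007,0.006,0,0,-0.009,1,-0.02,-0.013,0.012,0,0,-0.009,1,-0.029,-0.019,0.018,0,0,-0.009,1,-0.035,-0.0234,0.0217,0,0,-0.009,1,-0.035,-0.0234,0.0217,0,0,-0.009,1,-0.035,-0.0234,0.0217,0,0,-0.009,1,-0.035,-0.0234,0.0217,0,0,-0.009,1,-0.035,-0.0234,0.0217,0,0,-0.009]'

```text
time: 30.28
eef_pos: [0.6634, 0.1405, 0.1757]
orientation: [[-0.993, -0.115, 0.0], [-0.115, 0.993, -0.0], [-0.0, -0.0, -1.0]]
ft_force: [-0.6, 0.4, -3.7]
width: 0.0494
```

```bash
python3 - <<'E'
from h import *
plan(.664,.1395,.102,96.5)
e=robot.sense()['eef_pos']
for n in('wrist','scene'):
    W=cloud(snap(n,n+'7.png')).reshape(-1,3)
    print(n,'rim');rect(W,.664,.14,.086,.094);ax(W,.664,.14,.086,.094)
    print('cap');ax(W,e[0],e[1],e[2]-.008,e[2]+.03,.048);rect(W,e[0],e[1],e[2]+.001,e[2]+.03,.048)
E
```

```text
t 30.28 pos [0.6634 0.1405 0.1757] yaw 96.6 q7 51.3 w 0.0494 F [-0.6  0.4 -3.7]
shift [-0.0005 -0.0013  0.0922] turn [-0.0006  0.0003  0.0019] rows 2.0
wrist rim
rect 748 [642.4 137.6] [17.5 39.9] 5.5 z 0.0905
toolxy rel TCP 748 [[0.0131, -0.0201], [0.0297, 0.0195]]
cap
toolxy rel TCP 24341 [[-0.0276, -0.0333], [0.0352, 0.0339]]
rect 22499 [661.4 140.1] [66.9 72.7] 6.2 z 0.1882
scene rim
rect 151 [664.3 138.6] [62.5 41.3] 9.5 z 0.0894
toolxy rel TCP 151 [[-0.0312, -0.0226], [0.0295, 0.0201]]
cap
toolxy rel TCP 460 [[-0.0355, -0.0351], [0.0063, 0.0336]]
rect 363 [682.5 145.1] [41.2 69.1] 23.6 z 0.1862
```

View pics/wrist7.png

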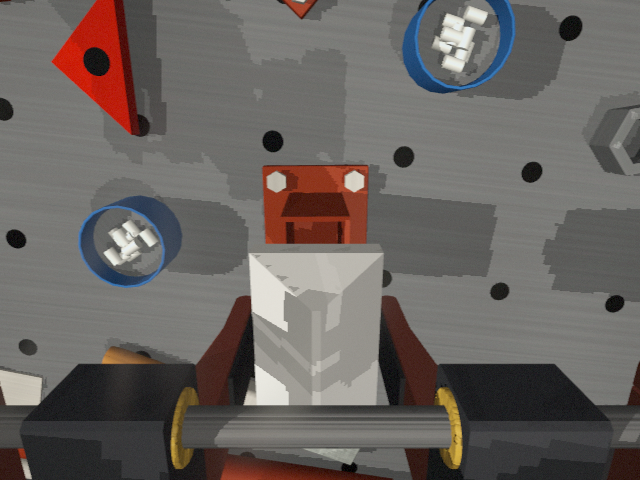

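Wrist view: ridge cap at (316,335), oblong mouth at (315,225), sides parallel, within 0.5 mm. Lowering.

Call:
drive_tool --commands '[1,0,-0.0003,0.015,0,0,0.002,1,0,-0.0003,0.03,0,0,0.002,1,0,-0.0003,0.045,0,0,0.002,1,0,-0.0003,0.055,0,0,0.002,1,0,-0.0003,0.063,0,0,0.002,1,0,-0.0003,0.07,0,0,0.002,1,0,-0.0003,0.076,0,0,0.002,1,0,-0.0003,0.08,0,0,0.002]'

```text
time: 31.05
eef_pos: [0.6637, 0.1399, 0.1109]
orientation: [[-0.994, -0.113, -0.0], [-0.113, 0.994, -0.0], [0.0, -0.0, -1.0]]
ft_force: [0.1, 0.1, -3.5]
width: 0.0497
```

Call:
drive_tool --commands '[1,0,0,0.0015,0,0,0,1,0,0,0.003,0,0,0,1,0,0,0.0045,0,0,0,1,0,0,0.006,0,0,0,1,0,0,0.0075,0,0,0,1,0,0,0.0085,0,0,0,1,0,0,0.0085,0,0,0,1,0,0,0.0085,0,0,0]'

```text
time: 31.72
eef_pos: [0.6637, 0.1398, 0.1042]
orientation: [[-0.994, -0.113, -0.0], [-0.113, 0.994, -0.001], [0.0, -0.001, -1.0]]
ft_force: [1.4, -0.4, -3.4]
width: 0.0496
```

Call:
drive_tool --commands '[1,0,0,0.0005,0,0,0,1,0,0,0.001,0,0,0,1,0,0,0.0015,0,0,0,1,0,0,0.002,0,0,0,1,0,0,0.0025,0,0,0,1,0,0,0.003,0,0,0,1,0,0,0.003,0,0,0,1,0,0,0.003,0,0,0]'

```text
time: 32.38
eef_pos: [0.6637, 0.1399, 0.1024]
orientation: [[-0.994, -0.113, 0.0], [-0.113, 0.994, -0.001], [-0.0, -0.001, -1.0]]
ft_force: [-2.3, -2.0, 3.1]
width: 0.0499
```

Home contact at 0.102. Releasing and backing off.

Call:
drive_tool --commands '[0.42,0,0,0,0,0,0,0.4,0,0,0,0,0,0,0.35,0,0,0,0,0,0,0.25,0,0,0,0,0,0,0.1,0,0,0,0,0,0,0,0,0,0,0,0,0,0,0,0,0,0,0,0,0,0,0,0,0,0,0]'

```text
time: 33.05
eef_pos: [0.6637, 0.1399, 0.1023]
orientation: [[-0.994, -0.113, 0.0], [-0.113, 0.994, -0.001], [-0.0, -0.001, -1.0]]
ft_force: [-0.0, 0.1, 0.7]
width: 0.0858
```

Call:
drive_tool --commands '[0,0,0,-0.02,0,0,0,0,0,0,-0.05,0,0,0,0,0,0,-0.09,0,0,0,0,0,0,-0.12,0,0,0,0,0,0,-0.15,0,0,0,0,0,0,-0.175,0,0,0,0,0,0,-0.185,0,0,0,0,0,0,-0.19,0,0,0]'

```text
time: 33.72
eef_pos: [0.664, 0.1405, 0.2568]
orientation: [[-0.994, -0.113, 0.003], [-0.113, 0.994, 0.0], [-0.003, -0.0, -1.0]]
ft_force: [0.2, 0.2, -0.4]
width: 0.0882
```

```bash
python3 - <<'E'
from h import *
plan(.5,.3,.3,96)
W=cloud(snap('wrist')).reshape(-1,3);print('wrist ridge');rect(W,.6637,.1399,.098,.15,.055);rect(W,.6637,.1399,.097,.105,.055)
W=cloud(snap('scene','s8.png')).reshape(-1,3)
sph(W,.486,-.101,.111,.03);sph(W,.408,-.2625,.105,.02)
print('pyr');rect(W,.4555,.103,.098,.15,.055)
print('ridge');rect(W,.6637,.1399,.098,.15,.055)
for k,p in dict(tape=(.518,-.218),tinL=(.522,.215),tinR=(.6835,.003)).items(): print(k);rect(W,*p,.012,.08,.048)
E
```

```text
t 33.72 pos [0.664  0.1405 0.2568] yaw 96.5 q7 53.9 w 0.0882 F [ 0.2  0.2 -0.4]
shift [ 0.1811  0.2212 -0.0546] turn [-0.0003  0.0039  0.0104] rows 6.0
wrist ridge
rect 5969 [663.1 140.2] [69.6 50.1] 6.8 z 0.1134
rect 692 [663.1 140.2] [69.6 50.1] 6.8 z 0.1033
sphere 640 [ 0.4859 -0.1012  0.1123] 0.0291
sphere 298 [ 0.4084 -0.2627  0.1068] 0.0186
pyr
rect 597 [456.6 101.6] [60.2 62.9] 54.2 z 0.1096
ridge
rect 728 [664.4 138.8] [71.2 51.3] 6.5 z 0.1116
tape
rect 909 [ 518.9 -220.8] [74.4 44.4] 76.1 z 0.0509
tinL
rect 425 [519.3 210.1] [47.8 63.3] 52.3 z 0.028
tinR
rect 810 [685.1   2.6] [59.6 62.9] 50.6 z 0.0282
```

View pics/s8.png

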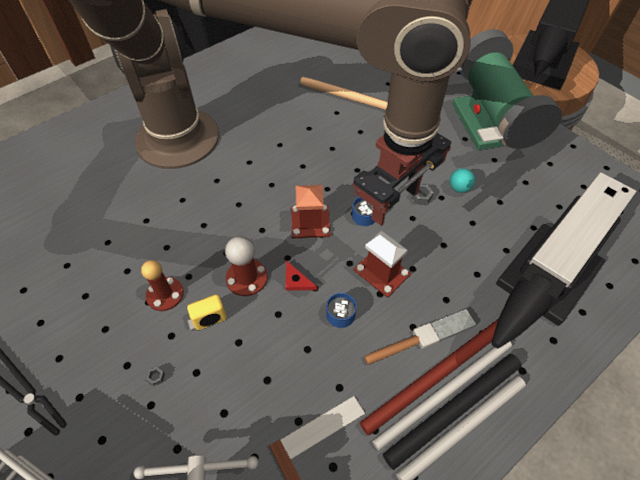

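Scene view: the big ball (240,250), small ball (152,270), pyramid cap (310,195) and ridge cap (384,250) are all seated. The tape (207,312) and the tins (365,210) and (341,310) stand where they did. Handing in.

```bash
python3 -c "
from h import *
print(robot.close_job())"
```

```text
the job is handed in; nothing more can be done
None
```

All four finials are on their post stubs, placed in the order you listed and lowered until a light contact (about 4–7 N) before release. The job was handed in at about 34 s of the 112 s allowed. No verdict was reported.

The last camera checks, taken with the gripper clear above:

| Finial | Last check |
|---|---|
| Big ball | Centre within about 1 mm of the wide pipe's axis; about 112 mm up (expected 111) |
| Small ball | Centre within about 1 mm of the slim pipe's axis; about 106 mm up (expected 105) |
| Pyramid cap | Released at the fully-down height; sides in line with the square tube to about 1–2° |
| Ridge cap | Released at the fully-down height; 6.5–6.8° against the oblong tube's 6–7°, so in line |

- **Tape measure and right-hand tin:** both measured within about 1 mm of their starting positions.
- **Left tin (the one you named):** the gripper partly hid it in the final picture, so its last reading, about 5 mm off, is unreliable. It stood upright in every view, and nothing came near it.
- **Camera disagreement:** the top and scene cameras differed by about 3 mm in x. I averaged them to set out and used close wrist views for the final alignment.

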